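# Seat the vent plug of a clear dry box

### The job

Take the winged taper plug from its rest on the silicone pad and put it into the tapered hole in the lid of the clear box with its wing across the box. Then turn it a quarter turn while pressing it down with about 12 N, following it down as it sinks, never with more than 18 N or the lid is damaged, so that the wing ends along the box's long sides and the plug is wedged fully home, its collar nearly down on the rim, and stays there when you let go. Leave the round-headed stopper and everything else on the table undisturbed.

Things in the scene. Friction and masses are not known exactly. Their poses are not given: they have to be found in the camera images.
- plug: winged taper plug, brass, 300 g, 71 mm tall, upright in one rest ring of the pad, at any yaw. Origin: centre of its foot, z up its axis. Taper from z 0 (22 mm diameter, small chamfer) to z 36 mm (26 mm); round collar, 39 mm diameter, z 36 to 41 mm; above it to z 71 mm a flat upright wing, 46 mm long along x, 12 mm thick along y: grip across the thickness.
- plug_collar (a point): centre of the underside of the plug's collar (36 mm above the plug's origin); axes as the plug. Its height over the socket is the gap: about 8 mm while the plug is not wedged; pushed straight down with 17 N it sticks at 2 to 3 mm; turned a quarter turn under 10 to 15 N it sinks to under 1.5 mm and holds; turned under less than 7 N it does not hold. At 0 the collar stops on the rim.
- socket (a point): centre of the rim of the tapered hole, 123 mm above the table, in a round white boss (47 mm diameter) standing 20 mm over the clear lid; moves with the lid. z up, x across the box (110 mm side), y along it (170 mm side). Mouth 25 mm wide, tapers like the plug. A spring pin in it lifts a loose plug. As the plug turns it sinks 3 to 5 mm and the push fades unless it follows; torque to 0.6 N m.
- lid (a joint): how far the lid panel is pressed down on its springy seat (m): 0 at rest, and from about 3 N of push 1 mm for each 8 N; 2.0 mm (about 18 N) is the most it may take.
- box: the clear polycarbonate box, fixed, 110 mm (x) by 170 mm (y), walls 105 mm high; origin: centre of its underside. The hole is over its centre.
- pad: the orange silicone pad, fixed, 90 mm (x) by 190 mm (y), 6 mm thick, with two rest rings 45 mm in diameter, 44 mm high over the table, 50 mm either side of its centre along its y; origin: centre of its underside. The plug is in one ring, the round-headed stopper in the other.
- stopper: the round-headed stopper, brass: same taper and collar as the plug but a round knob 30 mm in diameter on top, 65 mm tall, in the other rest ring; origin: centre of its foot. To be left alone.
- square: steel try square lying flat, stock 125 mm, blade 200 mm; origin under the middle of the stock. To be left alone.
- mallet: green rubber mallet lying on its side, 58 mm high, 270 mm long, handle along its -x; origin under the head. To be left alone.
- hook: chrome cup hook, 65 mm long, 16 mm high, lying between pad and box; origin under its middle. To be left alone.
- tape: roll of paper tape lying flat, 90 mm in diameter, 24 mm high; origin: centre of its underside. To be left alone.
- jar: glass jar with steel cap, 60 mm in diameter, 75 mm tall; origin: centre of its underside. To be left alone.
Mind the look-alikes: they are no part of the job. Leave any red look-alike of the plug alone.

How it is judged:
By the outcome, as a careful person would: the job done as asked, in the order asked, and still so for the second after the job is handed in, with the robot touching nothing.
It also fails if it takes over 64 s, if anything falls off the work surface, if the arm or the gripper's body presses on something with over 40 N, if the wrist force passes 120 N, or if a joint passes its speed limit or range.

### The arm

A 6-joint arm with a two-finger parallel gripper is mounted at the origin on the work surface. World frame = base frame: x ahead of the robot, y to its left, z up, the work surface at z = 0. Lengths are in m, angles in rad, forces in N, time in s.
With the tool pointing down it reaches from about 0.35 to 0.8 m from the base axis. Payload 7.3 kg.
Tool frame: the origin (TCP) lies between the finger pads; the fingertips stand 25 mm ahead of it and the grasp point (between the pads) lies 6 mm ahead of it (r.tip_extent is the distance from the TCP to the fingertips, in m); z points along the fingers, y is the line along which they close (so a half turn about z gives the same grasp; the last joint's range is limited). The gripper opens to 85 mm and grips with 20 to 120 N. Pads are 22 mm wide; open, the fingers measure 114 mm over their backs; the gripper's body (76 mm by 85 mm) begins 54 mm behind the grasp point. The pads swing forward as they close: fully open they stand 13 mm farther back than shut.
Start: joints at [-1.449, 0.342, 1.524, -0, 1.275, -0.146], TCP at [0.139, -0.506, 0.227] pointing down, gripper open.
Joint ranges: [-2.53, 2.53], [-0.77, 2.02], [0.04, 2.7], [-1, 4.14], [0.28, 2.66], [-3.11, 3.11]. Speed limits (rad/s): [2.57, 2.57, 3.14, 3.14, 3.14, 3.14].

### API

Orientations are given as a unit quaternion [x, y, z, w].
In Python, from workcell import r, command_gripper, optics gives the robot as it stands. The module is installed in compiled form; this text tells all that it offers. Calls block until the motion is done:
- r.reach(position, orientation): joint-space move of the TCP to a pose.
- r.move_straight(position, orientation=None, speed=0.15, max_force=None): straight line of the TCP; orientation=None keeps the orientation; speed is the mean speed in m/s. With max_force (N) it stops when the force on the tool has changed by that much, and returns True; else False.
- r.movej(angles): joint-space move.
- command_gripper(opening, force=None): finger opening in m; force is the grip in N (None keeps the last); returns when the fingers have stopped.
- r.hold(seconds).
- r.solve_ik(position, orientation): joint angles nearest the present ones, or None.
- r.read_state(): the state.
- optics.get_image(name): name is "scene" or "side" or "wrist"; returns (picture, depth): 480x640x3 uint8, red, green, blue; 480x640 float32, m along the optical axis (not along the pixel's ray), 0 where there is no reading.
- optics.camera_model(name): a dict with "K" (3x3 intrinsics, pixels), "R" (3x3) and "t" (3): a world point X has camera coordinates R X + t; the wrist camera has in their place "tool_from_camera" (4x4, takes a point from camera to tool coordinates, whose origin is the TCP and whose axes are the flange's). Camera axes: x right, y down, z forward; pixel columns grow to the right and rows downward; lengths in m; the calibration is good to about 2 mm. A picture is of the moment at which its call begins: read the wrist's pose just before it. camera_model takes no time and is no camera call.
A pose or a line that the arm cannot do raises r.PlanningError and nothing moves.
- r.finish_job(): hands the job in; it is judged then, once.
The state is a dict: "time_s": time; "joint_positions": joint angles; "dq": joint speeds; "tau": joint torques, N m; "eef_pos": TCP position; "eef_rot": TCP orientation; "contact_force": force on the tool from outside, world axes, zero at the start; "torque": the same for the moment, N m; "grip_width": finger opening in m; "grip_force": force on a finger pad.
Only numpy, scipy, OpenCV 4.12 (cv2) and the standard library are available. Lean on these libraries where they do the work, as an engineer would, in place of code of your own. Each camera call takes 0.05 s, during which the arm holds its last target. There are 200 camera calls.

## Working session

There is one attempt and no reset: what is moved stays moved. The work goes in short steps, each a Python script; the robot and the scene stay as the last script left them, time stands still between calls to the robot, and variables do not carry over. Pictures are saved under pics/ and viewed, at most 10 in all, crops included, and the job is handed in when it is done.

```bash
mkdir -p pics; cat > h.py <<'E'
import numpy as np, cv2
from workcell import r, command_gripper, optics
from scipy.spatial.transform import Rotation as Ro
def cloud(name):
    s=r.read_state(); im,d=optics.get_image(name); m=optics.camera_model(name); K=m["K"]
    v,u=np.mgrid[:480,:640]; P=np.stack([(u-K[0][2])/K[0][0]*d,(v-K[1][2])/K[1][1]*d,d],-1)
    if name=="wrist":
        T=np.array(m["tool_from_camera"]); W=P@T[:3,:3].T+T[:3,3]; W=W@Ro.from_quat(s["eef_rot"]).as_matrix().T+s["eef_pos"]
    else: W=(P-np.array(m["t"]))@np.array(m["R"])
    W[d==0]=np.nan
    return im,W
E
python3 - <<'E'
from h import *
ims=[]
for n in("scene","side"):
    im,W=cloud(n); np.savez(f"{n}.npz",im=im,W=W); cv2.imwrite(f"pics/{n}.png",im[...,::-1])
print(r.read_state()); print(optics.camera_model("wrist"),r.tip_extent)
E
```

```text
{'time_s': 0.1, 'joint_positions': array([-1.44903888e+00,  3.42655141e-01,  1.52491352e+00, -9.81745065e-06,
        1.27538581e+00, -1.46004176e-01]), 'dq': array([ 0.00023912, -0.00202978, -0.0023612 , -0.00064415, -0.00135465,
        0.00233358]), 'tau': array([ 3.47276240e-03, -4.34444118e+01, -2.46491933e+01, -1.20823906e-04,
        4.70461251e-03,  5.09849656e-06]), 'eef_pos': array([ 0.13887394, -0.5059312 ,  0.22659715]), 'eef_rot': array([ 9.91050922e-01,  1.33482609e-01,  3.55992354e-06, -6.80915066e-04]), 'contact_force': array([ 0.28461721, -0.19683942, -0.69644416]), 'torque': array([ 0.03895913, -0.03755225,  0.01441824]), 'grip_force': 0.0, 'grip_width': 0.08525223487924727}
{'K': array([[420.59484926,   0.        , 323.03460817],
       [  0.        , 420.59484926, 235.99506658],
       [  0.        ,   0.        ,   1.        ]]), 'tool_from_camera': array([[-1.93341571e-03, -9.49512494e-01, -3.13723263e-01,
         8.16378854e-02],
       [ 9.99997721e-01, -1.55173297e-03, -1.46632880e-03,
         1.52897822e-04],
       [ 9.05482782e-04, -3.13725383e-01,  9.49513330e-01,
        -1.48595528e-01],
       [ 0.00000000e+00,  0.00000000e+00,  0.00000000e+00,
         1.00000000e+00]])} 0.025
```

View pics/scene.png

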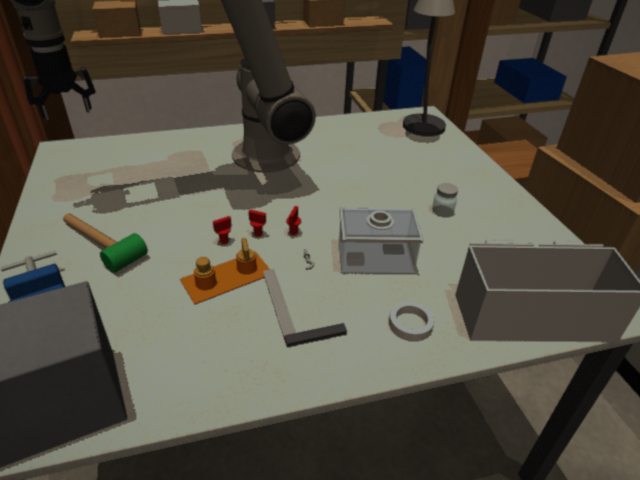

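View pics/side.png

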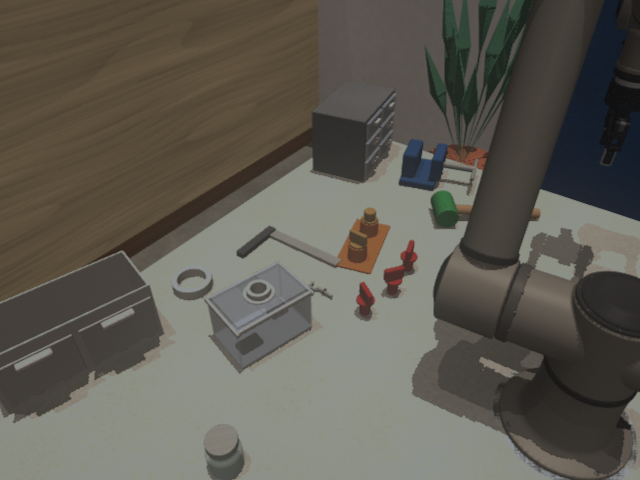

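Scene view: the brass winged plug is at (247,257) and the round-headed stopper at (204,272), both on the orange pad. The boss is at (380,219). Side view: plug (358,245), stopper (370,222), boss (259,290).
What could be taken for the plug: the stopper (204,272), which has a round knob, and the red look-alikes at (222,230), (258,222) and (294,221). I choose the brass winged one at (247,257). I'll measure it and check it in a close crop.

```bash
python3 - <<'E'
from h import *
S=np.load("scene.npz");D=np.load("side.npz")
a=cv2.resize(S["im"][225:305,175:275],(500,400),interpolation=cv2.INTER_CUBIC);b=cv2.resize(D["im"][195:275,330:430],(500,400),interpolation=cv2.INTER_CUBIC)
cv2.imwrite("pics/crop.png",cv2.resize(np.hstack([a,b]),(800,320))[...,::-1])
for n,Z,boxes in(("scene",S,dict(plug=(232,235,266,275),stop=(190,255,220,290),boss=(362,208,398,230),red=(284,205,304,236),hook=(300,247,316,270))),("side",D,dict(plug=(345,226,372,264),stop=(358,205,382,238),boss=(242,274,276,308),red=(384,262,406,294),hook=(310,280,334,300)))):
    for k,(u0,v0,u1,v1) in boxes.items():
        W=Z["W"][v0:v1,u0:u1].reshape(-1,3); 
        for lo,hi in((.05,.08),(.055,.068),(.113,.13)):
            w=W[(W[:,2]>lo)&(W[:,2]<hi)]
            if len(w)>3: 
                c=np.cov(w[:,:2].T);e,V=np.linalg.eigh(c)
                print(n,k,lo,hi,len(w),w.mean(0).round(4),((w.min(0)+w.max(0))/2).round(4),w[:,2].max().round(4),"yaw",np.degrees(np.arctan2(V[1,1],V[0,1])).round(1),np.sqrt(e).round(4))
    W=Z["W"];hsv=cv2.cvtColor(Z["im"],cv2.COLOR_RGB2HSV)
    m=(W[...,2]>-.0)&(W[...,2]<.012)&(hsv[...,0]>5)&(hsv[...,0]<20)&(hsv[...,1]>180)&(W[...,0]>.2)&(W[...,0]<1)&(np.abs(W[...,1])<.5)
    w=W[m][:,:2].astype(np.float32); print(n,"pad",len(w),cv2.minAreaRect(w))
E
```

```text
scene plug 0.05 0.08 125 [ 0.5353 -0.1441  0.0702] [ 0.5275 -0.1442  0.0649] 0.0797 yaw -178.5 [0.0037 0.0134]
scene plug 0.055 0.068 28 [ 0.5431 -0.1447  0.0621] [ 0.5329 -0.1437  0.0611] 0.0671 yaw -166.3 [0.0036 0.0093]
scene stop 0.05 0.08 174 [ 0.5605 -0.2389  0.0673] [ 0.5574 -0.2407  0.0628] 0.0755 yaw 110.4 [0.0077 0.008 ]
scene stop 0.055 0.068 48 [ 0.5651 -0.2376  0.0626] [ 0.5623 -0.2382  0.0621] 0.0679 yaw 97.9 [0.0039 0.0089]
scene boss 0.113 0.13 233 [0.5574 0.1594 0.1197] [0.5549 0.1613 0.1189] 0.1248 yaw 153.1 [0.0129 0.0156]
scene red 0.05 0.08 109 [ 0.4222 -0.0087  0.0637] [ 0.4178 -0.0078  0.0616] 0.0732 yaw 145.0 [0.0036 0.0139]
scene red 0.055 0.068 51 [ 0.4251 -0.0099  0.0628] [ 0.4193 -0.008   0.0615] 0.0679 yaw 141.0 [0.0035 0.0138]
scene pad 1495 ((0.5420988202095032, -0.19224125146865845), (0.09167500585317612, 0.18565639853477478), 16.525516510009766)
side plug 0.05 0.08 220 [ 0.5214 -0.1384  0.0669] [ 0.5224 -0.1351  0.0649] 0.0797 yaw -179.5 [0.0036 0.0136]
side plug 0.055 0.068 83 [ 0.5207 -0.1379  0.0615] [ 0.5232 -0.1397  0.0615] 0.068 yaw -178.7 [0.0023 0.0138]
side stop 0.05 0.08 176 [ 0.542  -0.2139  0.0686] [ 0.5346 -0.1929  0.0648] 0.0795 yaw 112.4 [0.0078 0.0418]
side stop 0.055 0.068 32 [ 0.5467 -0.2296  0.0634] [ 0.5485 -0.2322  0.0627] 0.0675 yaw -139.9 [0.0032 0.0083]
side boss 0.113 0.13 375 [0.55   0.1638 0.1203] [0.551  0.1639 0.1201] 0.1272 yaw 134.9 [0.014  0.0152]
side red 0.05 0.08 204 [ 0.3968 -0.0912  0.0639] [ 0.3984 -0.094   0.0622] 0.0743 yaw 54.0 [0.003  0.0131]
side red 0.055 0.068 95 [ 0.3965 -0.0895  0.0618] [ 0.3976 -0.0916  0.0614] 0.0678 yaw 53.4 [0.002  0.0135]
side pad 0 ((0.0, 0.0), (0.0, 0.0), 0.0)
```

View pics/crop.png

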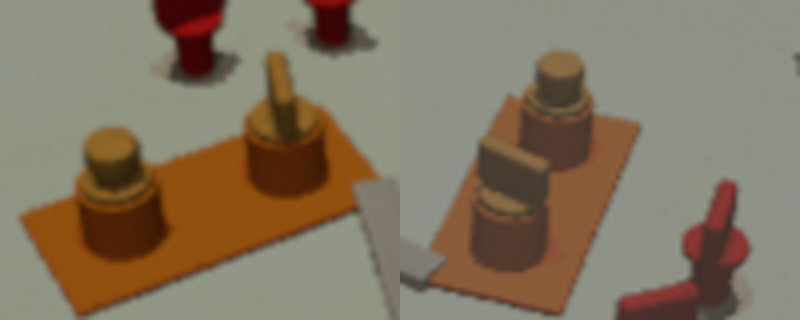

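The crop confirms the winged brass plug at scene (247,257), with its wing roughly along world x. The measured spot (0.526, -0.143) agrees with the pad geometry. Next I'll look closer at the box and then the plug with the wrist camera.

```bash
cat >> h.py <<'E'
def down(yaw): return (Ro.from_euler("z",yaw)*Ro.from_euler("x",np.pi)).as_quat()
E
python3 - <<'E'
from h import *
r.reach([.553,.162,.26],down(0)); r.hold(.3)
im,W=cloud("wrist"); np.savez("wbox.npz",im=im,W=W); a=im; print(r.read_state()["joint_positions"].round(2))
r.reach([.526,-.143,.20],down(0)); r.hold(.3)
im,W=cloud("wrist"); np.savez("wplug.npz",im=im,W=W); s=r.read_state(); print(s["joint_positions"].round(2),s["time_s"],s["eef_pos"])
cv2.imwrite("pics/wrist.png",cv2.resize(np.hstack([a,im]),(800,300))[...,::-1])
E
```

```text
[ 0.15  0.42  1.32 -0.    1.41  1.72]
[-0.4   0.4   1.51  0.    1.23  1.16] 4.7667 [ 0.52623478 -0.14238846  0.20011586]
```

View pics/wrist.png

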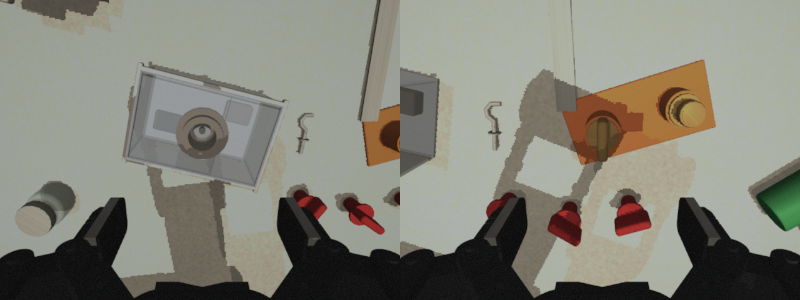

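Wrist views, in the composite: the left half shows the boss at (202,133) with the box long side tilted a little. The right half shows the plug wing at (602,138) and the stopper at (685,108). Now for precise fits.

```bash
python3 - <<'E'
from h import *
B=np.load("wbox.npz");P=np.load("wplug.npz")
W=B["W"];near=np.hypot(W[...,0]-.553,W[...,1]-.162)<.04
m=near&(W[...,2]>.119)&(W[...,2]<.13); w=W[m]
c,rad=cv2.minEnclosingCircle(w[:,:2].astype(np.float32)); print("boss",len(w),w.mean(0).round(4),np.median(w[:,2]),np.round(c,4),rad)
m=(np.hypot(W[...,0]-.553,W[...,1]-.162)<.13)&(W[...,2]>.095)&(W[...,2]<.113);w=W[m][:,:2].astype(np.float32)
print("box",len(w),cv2.minAreaRect(w))
W=P["W"];near=np.hypot(W[...,0]-.526,W[...,1]+.143)<.035
for lo,hi in((.073,.086),(.065,.086),(.044,.053)):
    w=W[near&(W[...,2]>lo)&(W[...,2]<hi)]; print("plug",lo,len(w),np.median(w[:,2]),w.mean(0).round(4),cv2.minAreaRect(w[:,:2].astype(np.float32)))
near=np.hypot(W[...,0]-.556,W[...,1]+.24)<.03; w=W[near&(W[...,2]>.068)&(W[...,2]<.08)];print("stop",w.mean(0),np.median(w[:,2]))
# red extents
h=cv2.cvtColor(P["im"],cv2.COLOR_RGB2HSV);m=((h[...,0]<4)|(h[...,0]>176))&(h[...,1]>180)&(W[...,2]>.02);w=W[m];print("red max x",w[:,0].max(),"y",w[:,1].min(),w[:,1].max())
E
```

```text
boss 2050 [0.5544 0.1619 0.1244] 0.12462486864878666 [0.5533 0.162 ] 0.023951154202222824
box 30933 ((0.5537989139556885, 0.16183871030807495), (0.176554337143898, 0.12186849862337112), 75.65704345703125)
plug 0.073 1121 0.07988760356097091 [ 0.5266 -0.1425  0.0796] ((0.5248175859451294, -0.14267992973327637), (0.011520037427544594, 0.046218141913414), 89.66702270507812)
plug 0.065 1165 0.07984976119989291 [ 0.5274 -0.1425  0.0792] ((0.5248966813087463, -0.14266662299633026), (0.011632747948169708, 0.04639016464352608), 89.880615234375)
plug 0.044 1783 0.050030101359045204 [ 0.5268 -0.1424  0.0489] ((0.5255072116851807, -0.14239907264709473), (0.04382700473070145, 0.044815100729465485), 0.31612205505371094)
stop [ 0.5549219  -0.23664934  0.07380122] 0.07406709807076109
red max x 0.5349082890167506 y -0.20080522008779872 0.012410595774050293
```

```bash
cat >> h.py <<'E'
def F(n=5):
    v=[]
    for _ in range(n): s=r.read_state(); v.append(np.r_[s["contact_force"],s["torque"]]); r.hold(.02)
    return np.mean(v,0)
E
python3 - <<'E'
from h import *
command_gripper(.05,30)
r.move_straight([.5255,-.1425,.10],down(0)); print(F().round(2))
print(r.move_straight([.5255,-.1425,.077],speed=.05,max_force=8)); 
command_gripper(0,40); s=r.read_state(); print(s["grip_width"],s["grip_force"],F().round(2),s["eef_pos"].round(4))
command_gripper(0,110); print(F().round(2))
r.move_straight([.5255,-.1425,.27],speed=.12); r.hold(.3); s=r.read_state(); print(s["grip_width"],F().round(2),s["time_s"])
im,W=cloud("wrist"); cv2.imwrite("pics/held.png",im[...,::-1])
E
```

```text
[-0.38  0.07 -0.09  0.    0.   -0.02]
False
7.118662713634613e-05 0.0 [ 0.03  0.17  0.02 -0.01 -0.01  0.01] [ 0.5255 -0.1425  0.0771]
[ 0.32 -0.56 -0.13 -0.01 -0.02 -0.01]
3.5985651413113516e-05 [-0.37  0.18  0.1  -0.03 -0.01  0.02] 9.6917
```

View pics/held.png

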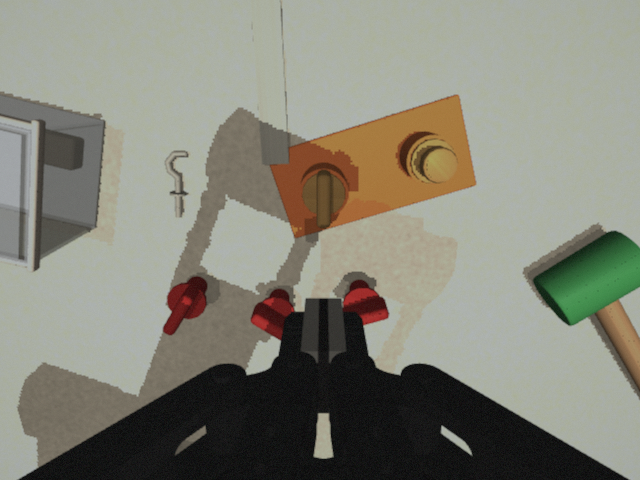

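The fingers shut on nothing. The plug still stands at (323,195), undisturbed, and the fingertips at (323,300) line up with it sideways. I'll compare where the cameras see the fingertips with where they should be.

```bash
python3 - <<'E'
from h import *
s=r.read_state(); print(s["eef_pos"].round(4),s["eef_rot"].round(4),s["grip_width"])
im,W=cloud("wrist")
w=W[298:345,308:340].reshape(-1,3); print("wrist tip zmin",np.nanmin(w,0),np.nanmedian(w,0))
near=np.hypot(W[...,0]-.526,W[...,1]+.143)<.035; q=W[near&(W[...,2]>.073)&(W[...,2]<.09)]; print("plug",len(q),q.mean(0),cv2.minAreaRect(q[:,:2].astype(np.float32)))
t=[]
for n in("scene","side"):
    im,W=cloud(n); m=(np.abs(W[...,0]-.5255)<.05)&(np.abs(W[...,1]+.1425)<.05)&(W[...,2]>.1)&(W[...,2]<.45)
    v,u=np.where(m); w=W[m]; z0=np.quantile(w[:,2],.01); print(n,len(w),w[:,2].min(),"tip",w[w[:,2]<z0+.012].mean(0), w[w[:,2]<z0+.012].min(0),w[w[:,2]<z0+.012].max(0))
    c0,c1=int(np.median(u)),int(v.max()); y0=max(0,c1-100);x0=max(0,c0-75); t.append(cv2.resize(im[y0:y0+150,x0:x0+150],(400,400)))
cv2.imwrite("pics/tips.png",np.hstack(t)[...,::-1])
E
```

```text
[ 0.5255 -0.1425  0.2699] [ 1.  0. -0. -0.] -0.0001514636485013595
wrist tip zmin [ 0.53658326 -0.14797769  0.27845948] [ 0.53757101 -0.14218057  0.29674161]
plug 756 [ 0.52650613 -0.14244984  0.07958324] ((0.5251317620277405, -0.14265814423561096), (0.011606859974563122, 0.04567188397049904), 89.6612319946289)
scene 3184 0.27456334130501187 tip [ 0.53591293 -0.1435411   0.28609334] [ 0.52213151 -0.1567777   0.27456334] [ 0.54032966 -0.1294661   0.294964  ]
side 2302 0.27436732769359934 tip [ 0.52059631 -0.13596157  0.28541532] [ 0.51305335 -0.14869864  0.27436733] [ 0.53354771 -0.12637804  0.29337971]
```

View pics/tips.png

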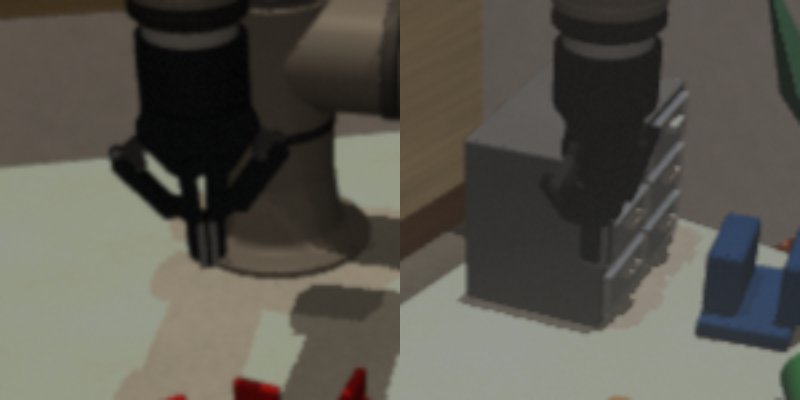

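All three cameras put the closed fingertips at z≈0.2745 while the reported TCP is 0.270. The actual tips are therefore about 4.5 mm above the reported TCP, not 25 mm ahead of it, which is a constant 29 mm offset along the tool. On the first try the tips stopped at 0.0815, just over the wing top (0.080). The xy values agree. I'll correct the height and grasp again, with a force guard.

```bash
python3 - <<'E'
from h import *
command_gripper(.05,30)
r.move_straight([.5255,-.1425,.085],speed=.2); 
print(r.move_straight([.5255,-.1425,.049],speed=.04,max_force=6)); 
command_gripper(0,40); s=r.read_state(); print(s["grip_width"],s["grip_force"],F().round(2),s["eef_pos"].round(4))
if s["grip_width"]>.008:
    command_gripper(0,110); print(F().round(2))
    r.move_straight([.5255,-.1425,.10],speed=.06); r.move_straight([.5255,-.1425,.27],speed=.2); r.hold(.2); s=r.read_state(); print(s["grip_width"],F().round(2),s["time_s"])
    W=cloud("scene")[1]; 
    im,W2=cloud("wrist"); cv2.imwrite("pics/held2.png",im[...,::-1])
    m=(np.hypot(W[...,0]-.5255,W[...,1]+.1425)<.03)&(W[...,2]>.15)&(W[...,2]<.3); print("foot z",np.quantile(W[m][:,2],[0,.01,.05]))
    w=W[m];w=w[w[:,2]<np.quantile(w[:,2],.01)+.02];print(w.min(0),w.max(0))
E
```

```text
False
0.011485966771075306 40.64936399459839 [-0.03  0.08  3.06  0.04  0.07  0.02] [ 0.5257 -0.1426  0.0493]
[-0.66 -0.19  5.35  0.04  0.15 -0.02]
0.01005304460131188 [-0.17 -0.13 -2.95  0.01 -0.02  0.01] 15.6417
foot z [0.22501992 0.22877154 0.23426488]
[ 0.52435607 -0.15476651  0.22501992] [ 0.53903551 -0.13367718  0.24862125]
```

View pics/held2.png

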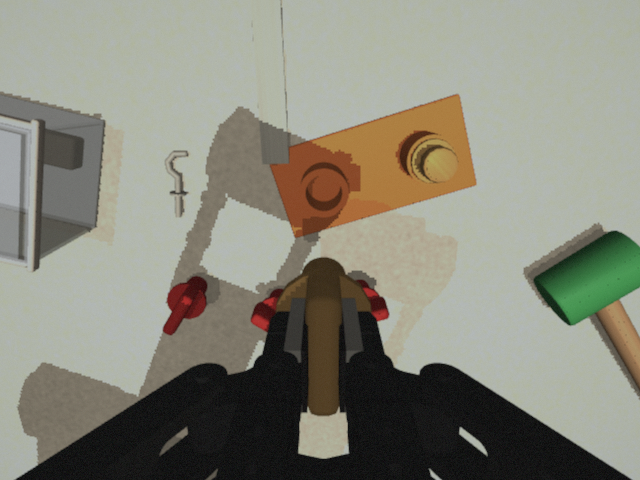

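The plug is held at (323,340), gripped across the wing, and its ring is empty. The weight reads 2.95 N and the foot is about 41 mm below the reported TCP. Now to the hole.

```bash
python3 - <<'E'
from h import *
y=np.radians(-14.3); C=[.5535,.162]
r.reach([*C,.20],down(y)); r.hold(.3); b=F(10); np.save("bias.npy",b); print(b.round(2),r.read_state()["joint_positions"].round(2))
print(r.move_straight([*C,.170],speed=.08,max_force=4), r.read_state()["eef_pos"].round(4))
im,W=cloud("side"); t=im[215:335,185:345]
im,W=cloud("scene"); cv2.imwrite("pics/over.png",cv2.resize(np.hstack([t,im[140:260,300:460]]),(800,300))[...,::-1])
hit=r.move_straight([*C,.136],speed=.02,max_force=4); s=r.read_state(); print(hit,s["eef_pos"].round(4),(F(10)-b).round(2),s["time_s"])
E
```

```text
[-0.03  0.12 -2.85 -0.   -0.01 -0.01] [ 0.15  0.46  1.42 -0.    1.26  1.97]
False [0.5536 0.162  0.17  ]
True [0.554  0.1615 0.1364] [ 0.73  0.28  5.74  0.14 -0.19 -0.01] 19.6917
```

View pics/over.png

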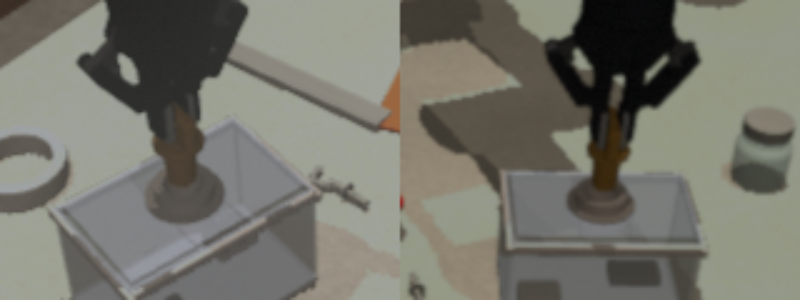

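The plug entered cleanly: about 8.4 mm gap at 5.7 N, with small side forces. Next I'll press to 12 N, then turn in small steps under force feedback.

```bash
cat > turn.py <<'E'
from h import *
import sys
b=np.load("bias.npy"); C=[.5535,.162]; y0=-14.3
def loop(a0,a1,da,zc,n_settle=0,T=12.):
    a=a0; k=0; mx=0
    while True:
        f=(F(3)-b); fz=f[2]; mx=max(mx,fz)
        if k%3==0 or fz>15: print(round(r.read_state()["time_s"],2),"a",round(a,1),"gap",round((r.read_state()["eef_pos"][2]-.128)*1e3,2),"zc",round(zc,5),f.round(2))
        if a>=a1 and abs(fz-T)<1.2: 
            if n_settle<=0: break
            n_settle-=1
        if k>60: print("limit");break
        dz=np.clip((T-fz)/12e3,-.0006,.0005)
        zc-=dz
        if abs(fz-T)<2.5 and a<a1: a=min(a+da,a1)
        r.move_straight([*C,zc],down(np.radians(y0+a)),speed=.006); k+=1
    print("max",mx,"zc",zc,"a",a); return zc
E
python3 - <<'E'
from turn import *
z=loop(0,0,0,.1360); z=loop(0,4,2,z); np.save("z.npy",z)
E
```

```text
19.91 a 0 gap 8.1 zc 0.136 [ 1.82  0.86  5.69  0.27 -0.23  0.  ]
20.88 a 0 gap 6.81 zc 0.13466 [ 2.74 -3.84  7.62 -0.84 -0.59  0.01]
21.77 a 0 gap 5.87 zc 0.13359 [ 2.51 -4.08  8.63 -0.85 -0.56  0.03]
22.68 a 0 gap 5.28 zc 0.13279 [ 2.73 -4.82  9.38 -0.89 -0.46  0.01]
23.57 a 0 gap 4.71 zc 0.13221 [ 2.64 -4.68  8.9  -0.89 -0.48  0.02]
24.48 a 0 gap 4.14 zc 0.13165 [ 2.75 -5.15  9.65 -0.91 -0.48  0.02]
25.38 a 0 gap 3.77 zc 0.13114 [ 1.85 -4.86 10.67 -0.93 -0.44 -0.  ]
26.27 a 0 gap 3.42 zc 0.13077 [ 2.910e+00 -4.760e+00  1.041e+01 -9.700e-01 -4.300e-01  1.000e-02]
max 10.911800127809055 zc 0.13050412181883037 a 0
26.93 a 0 gap 3.18 zc 0.1305 [ 2.86 -4.88 10.19 -0.99 -0.4   0.03]
27.82 a 4 gap 2.48 zc 0.12994 [ 2.87 -4.37  9.68 -0.93 -0.59  0.01]
28.73 a 4 gap 2.23 zc 0.12947 [ 2.36 -5.21 11.47 -0.97 -0.45  0.03]
max 11.47377473862203 zc 0.1294673946225539 a 4
```

```bash
python3 - <<'E'
import turn
from turn import *
turn.C=[.5538,.1615]
z=float(np.load("z.npy")); z=loop(4,90,4,z,n_settle=2); np.save("z.npy",z)
s=r.read_state();print(s["eef_pos"],s["eef_rot"],s["joint_positions"].round(2),s["grip_width"])
E
```

```text
28.77 a 4 gap 2.23 zc 0.12947 [ 2.45 -5.23 10.94 -0.96 -0.48  0.05]
29.68 a 12 gap 1.48 zc 0.1289 [ 1.96 -2.55 10.18 -0.48 -0.4   0.07]
30.57 a 20 gap 0.88 zc 0.12837 [ 2.24 -1.53  9.73 -0.29 -0.46  0.15]
31.48 a 28 gap 0.38 zc 0.12779 [ 2.22 -0.56 10.29 -0.12 -0.39  0.19]
32.38 a 40 gap -0.1 zc 0.12731 [ 2.04  0.88 10.04  0.12 -0.33  0.24]
33.27 a 52 gap -0.27 zc 0.12697 [ 0.47  1.84 11.02  0.33 -0.07  0.24]
34.17 a 64 gap -0.37 zc 0.12686 [ 0.07  2.86 11.43  0.54  0.08  0.25]
35.08 a 76 gap -0.42 zc 0.12687 [-0.88  3.91 11.99  0.65  0.2   0.24]
35.98 a 88 gap -0.46 zc 0.12695 [-1.61  4.32 12.37  0.72  0.42  0.22]
36.88 a 90 gap -0.37 zc 0.12703 [-1.71  4.23 12.45  0.73  0.39  0.06]
max 12.668661842718322 zc 0.12702603819206587 a 90
[0.55277112 0.16350767 0.1276288 ] [ 7.89540364e-01  6.13696247e-01  4.00648780e-04 -1.66439938e-03] [0.15 0.53 1.52 0.   1.1  0.4 ] 0.009992830698158834
```

The turn is complete at a steady ~12 N, with an estimated gap of about 0.7 mm once lid travel is counted. I'll unload gently, release, back off and check.

```bash
python3 - <<'E'
from turn import *
z=float(np.load("z.npy")); q=down(np.radians(75.7))
for _ in range(8):
    f=(F(3)-b)[2]
    if f<4: break
    z+=.00025; r.move_straight([.5535,.162,z],q,speed=.006)
print("unload",f,z)
command_gripper(.035,30); r.hold(.2); print(F().round(2))
p=r.read_state()["eef_pos"]
r.move_straight([p[0],p[1],.18],speed=.08,max_force=6); r.move_straight([.5535,.162,.26],down(np.radians(75.7)),speed=.15)
r.reach([.5535,.162,.28],down(0)); r.hold(.3)
im,W=cloud("wrist"); cv2.imwrite("pics/fin.png",im[...,::-1]); print(r.read_state()["time_s"])
near=np.hypot(W[...,0]-.5535,W[...,1]-.162)<.04
w=W[near&(W[...,2]>.15)&(W[...,2]<.175)]; print("wing top",np.median(w[:,2]),w.mean(0),cv2.minAreaRect(w[:,:2].astype(np.float32)))
d=np.hypot(W[...,0]-.5538,W[...,1]-.162)
w=W[(d>.0125)&(d<.017)&(W[...,2]<.14)&(W[...,2]>.11)];print("collar top",np.median(w[:,2])); w=W[(d>.021)&(d<.023)&(W[...,2]<.135)&(W[...,2]>.11)];print("rim",np.median(w[:,2]))
m=(d<.13)&(W[...,2]>.095)&(W[...,2]<.113);print("box",cv2.minAreaRect(W[m][:,:2].astype(np.float32)))
E
```

```text
unload 5.901452977110217 0.12902603819206587
[ 0.28  0.27 -0.14  0.   -0.   -0.01]
42.95
wing top 0.15899828755561085 [0.55510632 0.16182671 0.15827231] ((0.5536674857139587, 0.1618366241455078), (0.04570743441581726, 0.012473279610276222), 75.64002227783203)
collar top 0.129853146700157
rim 0.1246903602071294
box ((0.553943395614624, 0.1617971509695053), (0.17621570825576782, 0.12126509845256805), 75.849853515625)
```

View pics/fin.png

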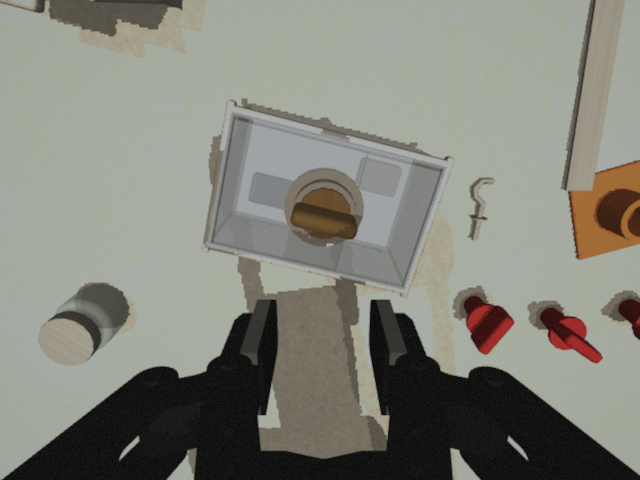

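The plug is seated in the boss at (325,215). Its wing is at 75.6° against 75.8° for the box's long side, and the collar top is 5.2 mm over the rim, so the gap is well under 1.5 mm. Nothing else has moved and the gripper is clear, so I'm handing in.

```bash
python3 -c "
from h import *
print(r.finish_job())"
```

```text
the job is handed in; nothing more can be done
None
```

The job is handed in at about 43 s of the 64 s: the plug is wedged fully home with its wing along the box's long sides, turned at about 10–12.7 N, and it stayed seated when I let go; my first grasp closed on air because the reported TCP height was about 29 mm off, and it touched nothing.

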